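# Sort the measured parts and setting gauges back into their nests

### The job

The handful left over from the last measuring run lies mixed in the grey tray. Sort it: the two gears into the blue nest plate, each flat in the pocket of its own size; the ring gauge and the gauge block into the wooden gauge stand, the ring flat in the round recess and the block standing upright in the slot; and the brass bush upright on the floor of the gold lid beside the black collar. Leave everything fully seated, the same way up as it was, released and at rest.

Things in the scene. Friction and masses are not known exactly. Their poses are not given: they have to be found in the camera images.
- steel_gear: small silver-grey steel spur gear with a hub, loose in the grey tray; solid disc 33 mm across the teeth and 9 mm high, plus a 3 mm hub on top that gives no grip; origin at the centre of its underside, z up; round, so its yaw does not matter
- brass_gear: large golden brass spur gear with a hub, loose in the grey tray; solid disc 44 mm across the teeth and 8 mm high, plus a 3 mm hub on top that gives no grip; origin at the centre of its underside, z up; yaw does not matter
- brass_bush: small golden flanged bush, loose in the grey tray; handles like a cylinder 25 mm in diameter and 17 mm high; origin at the centre of its underside, z up; yaw does not matter
- ring_gauge: plain light-grey steel ring gauge without teeth, loose in the grey tray; 43 mm in diameter, 14 mm high; origin at the centre of its underside, z up; yaw does not matter
- gauge_block: bright steel gauge block standing on edge, loose in the grey tray; 9 mm thick along its x, 35 mm long along its y, 20 mm high; origin at the centre of its underside, z up; to be gripped across its 9 mm thickness (its x)
- grey_tray: grey parts tray, fixed, 154 mm (x) by 254 mm (y), its y about along the desk's x; floor 2 mm and rim 24 mm above the desk, inside 146 x 246 mm; origin at the centre of its underside. The five parts lie on its floor in two staggered rows along its y, the rows 40 mm apart in its x; fingers that close along the tray's x find free room beside every part
- gear_nest: blue plate, fixed on the desk, 78 (x) by 136 (y) by 12 mm; origin at the centre of its underside. Two round pockets 5 mm deep (floor 7 mm above the desk), grey felt, 3 mm chamfers: 54 mm wide at x = 0, y = -30 mm for the brass gear, 43 mm wide at x = 0, y = +34 mm for the steel gear. Its y lies within 0.15 rad of the desk's y
- gauge_stand: wooden block, fixed on the desk, 76 (x) by 142 (y) by 14 mm; origin at the centre of its underside. Round recess, 53 mm wide, at x = 0, y = +33 mm for the ring gauge; slot 17 mm wide in x, 45 mm long in y, at x = 0, y = -35 mm, for the gauge block, its y along the stand's y (either way). Both 5 mm deep (floor 9 mm above the desk), blue felt, 3 mm chamfers. Its y is within 0.15 rad of the desk's y
- gold_lid: gold round tin lid, open side up, fixed on the desk, 103 mm outside, inner radius 43 mm, floor 2 mm and rim 14 mm above the desk; origin at the centre of its underside; any yaw. A black collar, 31 mm wide and 9 mm high, is fixed on its floor at x = +24 mm, y = 0 in the lid's frame; the bush goes on the free floor, for instance at x = -14 mm, y = 0

How it is judged:
At the end, for the whole second after the job is handed in: Gears, ring and block each in its own pocket: within 8 mm of its centre (block 9 mm along the slot), underside within 2.5 mm of the pocket floor, tilt under 0.12 rad; bush upright on the gold lid's floor (3 mm), within 36 mm of the lid's centre; all at rest and released (x of brass_gear in the frame of gear_nest between -0.008 and 0.008 m and y of brass_gear in the frame of gear_nest between -0.038 and -0.022 m and z of each of brass_gear, steel_gear in the frame of gear_nest below 0.0095 m and angle between each of brass_gear, steel_gear, ring_gauge, gauge_block, brass_bush's own z axis and vertical below 0.12 rad and x of steel_gear in the frame of gear_nest between -0.008 and 0.008 m and y of steel_gear in the frame of gear_nest between 0.026 and 0.042 m and x of ring_gauge in the frame of gauge_stand between -0.008 and 0.008 m and y of ring_gauge in the frame of gauge_stand between 0.025 and 0.041 m and z of each of ring_gauge, gauge_block in the frame of gauge_stand below 0.0115 m and x of gauge_block in the frame of gauge_stand between -0.008 and 0.008 m and y of gauge_block in the frame of gauge_stand between -0.044 and -0.026 m and horizontal distance between brass_bush and gold_lid below 0.036 m and z of brass_bush in the frame of gold_lid below 0.005 m and linear speed of each of steel_gear, brass_gear, brass_bush, ring_gauge, gauge_block below 0.02 m/s and contact force between the fingers and steel_gear below 0.05 N and contact force between the fingers and brass_gear below 0.05 N and contact force between the fingers and brass_bush below 0.05 N and contact force between the fingers and ring_gauge below 0.05 N and contact force between the fingers and gauge_block below 0.05 N); the robot touches nothing.
It also fails if it takes over 112 s, if anything falls off the work surface, if the arm or the gripper's body presses on something with over 40 N, if the wrist force passes 120 N, or if a joint passes its speed limit or range.

### The arm

A 6-joint arm with a two-finger parallel gripper is mounted at the origin on a cart in front of the work surface, level with it; the furniture and walls round the work are solid. World frame = base frame: x ahead of the robot, y to its left, z up, the work surface at z = 0. Lengths are in m, angles in rad, forces in N, time in s.
With the tool pointing down it reaches from about 0.375 to 0.9 m from the base axis. Payload 3.1 kg.
Tool frame: the origin (TCP) lies midway between the tips of the shut fingers; the grasp point (between the pads) lies arm.grip_point_offset behind it (arm.grip_point_offset is the distance from the TCP to the grasp point, in m); z points along the fingers, y is the line along which they close (so a half turn about z gives the same grasp; the last joint's range is limited). The gripper opens to 87 mm and grips with 3 to 60 N. Pads are 19 mm wide; open, the fingers measure 117 mm over their backs; the gripper's body (75 mm by 190 mm) begins 51 mm behind the grasp point.
Start: joints at [-1.304, 0.527, 1.433, -0, 1.181, -0.178], TCP at [0.269, -0.564, 0.223] pointing down, gripper open.
Joint ranges: [-3.08, 3.08], [-0.75, 2.2], [0.22, 2.44], [-1.43, 4.57], [0, 2.65], [-2.85, 2.85]. Speed limits (rad/s): [2.79, 2.79, 3.14, 3.14, 3.14, 3.14].

### API

Orientations are given as a unit quaternion [w, x, y, z].
In Python, from plant import readout, capture, camera_info, arm gives the robot as it stands.
- The arm moves only by the tool play_rows, never from a script. Its argument "commands" is a list of rows, each an object with "gripper": the opening, from 0 (shut) to 1 (fully open); "linear": the shift along the tool's x, y, z in units of 0.08 m (1.0 is 0.08 m), a list of three; "angular": the turn, a rotation vector about the tool's x, y, z in units of pi rad (1.0 is pi rad), a list of three. In form: [{"gripper": gripper, "linear": [x, y, z], "angular": [wx, wy, wz]}, ...]. A call has 1 to 20 rows; each row is the pose to reach, as a shift and turn from the pose commanded when the call began, along the tool's axes at that moment, turning the shorter way round; what a row does not reach only later rows make up. A row lasts 1/10 s, in which the tool goes at most 50 mm and 8.59 degrees, less where a joint would pass 70% of its speed; a pose out of reach is approached as far as the arm can. A call with a number of a shift or a turn outside -1 to 1 is refused whole. A call with a gripper value outside its range is refused whole. The fingers move at their own pace and stop on an object; the grip force is fixed at half the most. Time passes only in rows, so rows that repeat a pose let the fingers close. It gives the time, the measured TCP pose, the force, the opening and the grip force at its end, in the units of the state.
- readout.observe(): the state, without advancing time (a new reading comes with each control period).
- capture(name): name is "scene" or "side" or "wrist"; returns the picture (400x640x3 uint8, red, green, blue); there is no depth.
- camera_info(name): a dict with "K" (3x3 intrinsics, pixels), "R" (3x3) and "t" (3): a world point X has camera coordinates R X + t; the wrist camera has in their place "T_tool_cam" (4x4, takes a point from camera to tool coordinates, whose origin is the TCP and whose axes are the flange's). Camera axes: x right, y down, z forward; pixel columns grow to the right and rows downward; lengths in m; the calibration is good to about 2 mm. A picture is of the moment at which its call begins: read the wrist's pose just before it. camera_info takes no time and is no camera call.
- arm.sign_off(): hands the job in; it is judged then, once.
The state is a dict: "time": time; "joints": joint angles; "qvel": joint speeds; "tau": joint torques, N m; "tool_pos": TCP position; "orientation": TCP orientation; "force": force on the tool from outside, world axes, zero at the start; "torque": the same for the moment, N m; "width": finger opening in m; "grasp_force": force on a finger pad.
Only numpy, scipy, OpenCV 4.12 (cv2) and the standard library are available. Lean on these libraries where they do the work, as an engineer would, in place of code of your own. Each camera call takes 0.05 s, during which the arm holds its last target. There are 200 camera calls.

## Working session

There is one attempt and no reset: what is moved stays moved. The work goes in short steps, Python scripts to look and compute and a tool call to move; the robot and the scene stay as the last step left them, time stands still between calls to the robot, and variables do not carry over. Pictures are saved under pics/ and viewed, at most 14 in all, crops included, and the job is handed in when it is done.

Besides the shell and the picture viewer there is one more tool, called after "Emit:" by a JSON object that holds its "fn" and its "kwargs", one argument or row to a line. play_rows: Moves the arm, as the interface text tells. Shifts and turns lie within -1 to 1; 1 stands for 0.08 m of shift or pi rad of turn. Its arguments: {"type":"object","properties":{"commands":{"type":"array","items":{"type":"object","properties":{"gripper":{"type":"number"},"linear":{"type":"array","items":{"type":"number"}},"angular":{"type":"array","items":{"type":"number"}}}}}},"required":["commands"]}

```bash
ls; mkdir -p pics; python3 - <<'E'
from plant import readout, capture, camera_info, arm
import cv2
print(readout.observe()); print(arm.grip_point_offset)
for n in ("scene","side","wrist"):
    print(n,camera_info(n)); cv2.imwrite(f"pics/{n}0.png",capture(n)[:,:,::-1])
E
```

```text
pics
{'time': 0.0, 'joints': array([-1.30451828e+00,  5.28463821e-01,  1.43389865e+00, -1.78312804e-05,
        1.18136746e+00, -1.78493520e-01]), 'qvel': array([ 1.90694665e-04, -2.08260565e-03,  6.48329477e-05,  1.60105401e-04,
       -8.72264046e-04,  1.72115442e-03]), 'tau': array([ 3.93608170e-04, -4.40040565e+01, -1.76592082e+01,  6.33374671e-02,
        5.82530466e-02, -1.66515920e-04]), 'tool_pos': array([ 0.26873936, -0.56347121,  0.22157422]), 'orientation': array([-1.06724873e-03,  9.75372719e-01,  2.20560461e-01, -5.51264824e-05]), 'force': array([ 0.05573044, -0.75282242, -1.01213003]), 'torque': array([0.01183612, 0.02805331, 0.07053378]), 'grasp_force': 0.0, 'width': 0.08711936186249139}
0.0187
scene {'K': array([[385.2598343 ,   0.        , 317.13139563],
       [  0.        , 385.2598343 , 198.84747275],
       [  0.        ,   0.        ,   1.        ]]), 'R': array([[ 0.4694884 , -0.88264813, -0.02264771],
       [-0.48047426, -0.23388047, -0.84524814],
       [ 0.74075983,  0.40771584, -0.53389387]]), 't': array([-0.37082758,  0.23656216,  0.53255223])}
side {'K':
[... 182 characters left out ...]
-0.09632935,  0.01137025],
       [-0.05270955, -0.63552078, -0.77028244],
       [ 0.08142684,  0.7660509 , -0.63760151]]), 't': array([-0.5459806 , -0.02193532,  1.09927519])}
wrist {'K': array([[288.74046115,   0.        , 319.8498941 ],
       [  0.        , 288.74046115, 196.35647814],
       [  0.        ,   0.        ,   1.        ]]), 'T_tool_cam': array([[-3.75418649e-05, -9.70728941e-01, -2.40177686e-01,
         6.60117285e-02],
       [ 9.99998990e-01,  3.04781950e-04, -1.38814930e-03,
         1.86696659e-04],
       [ 1.42071853e-03, -2.40177495e-01,  9.70727950e-01,
        -1.61221396e-01],
       [ 0.00000000e+00,  0.00000000e+00,  0.00000000e+00,
         1.00000000e+00]])}
```

View pics/scene0.png

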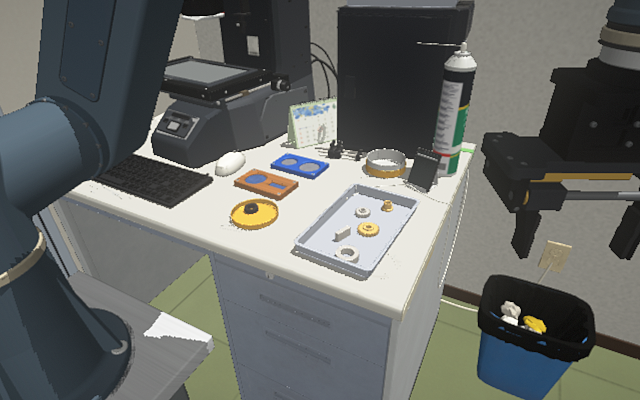

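View pics/side0.png

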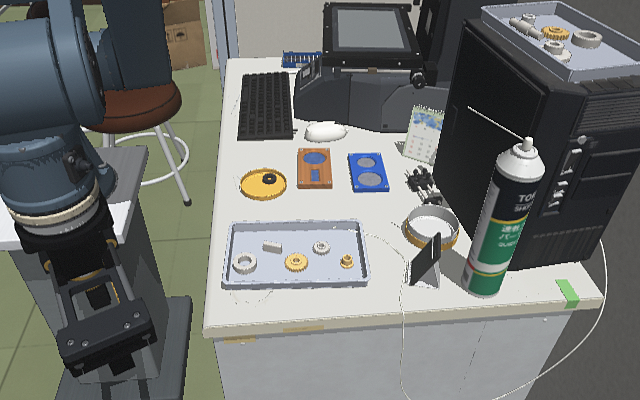

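The side view shows all the parts in the tray: ring (245,263), block (272,246), brass gear (297,262), steel gear (321,247) and bush (346,261). It also shows the lid (264,183), stand (315,168) and nest (370,172). The scene view agrees. I'll get rough positions from the side view first.

```bash
cat > h.py <<'E'
import numpy as np, cv2
from scipy.spatial.transform import Rotation as Ro
from plant import readout, capture, camera_info, arm
def toolR(o): w,x,y,z=o['orientation']; return Ro.from_quat([x,y,z,w]).as_matrix()
def pose(name):
    c=camera_info(name); K=c['K']
    if name=='wrist':
        o=readout.observe(); T=c['T_tool_cam']; R=toolR(o)
        return K,R@T[:3,:3],R@T[:3,3]+o['tool_pos']
    return K,c['R'].T,-c['R'].T@c['t']
def ray(P,uv,z):
    K,Rc,C=P; uv=np.atleast_2d(uv).astype(float)
    d=np.c_[uv,np.ones(len(uv))]@np.linalg.inv(K).T@Rc.T
    return (C+d*((z-C[2])/d[:,2])[:,None])
def proj(P,X):
    K,Rc,C=P; p=(np.atleast_2d(X)-C)@Rc@K.T; return p[:,:2]/p[:,2:]
def shift(target_xyz, yaw_y=None):
    """tool linear units (& z turn) from present pose to TCP target; yaw_y: world angle of the tool y line"""
    o=readout.observe(); R=toolR(o); l=R.T@(np.array(target_xyz)-o['tool_pos'])/0.08
    a=None
    if yaw_y is not None:
        cur=np.arctan2(R[1,1],R[0,1]); d=(yaw_y-cur+np.pi/2)%np.pi-np.pi/2; a=-d/np.pi
    return l.round(3),a
E
python3 - <<'E'
from h import *
P=pose('side')
for n,uv,z in [('ring',(245,263),.01),('block',(272,246),.015),('brass',(297,262),.008),('steel',(321,247),.008),('bush',(346,261),.012),('lid',(264,184),.008),('collar',(269,178),.011),('recess',(315,158),.009),('slot',(315,175),.009),('nestS',(370,163),.007),('nestB',(375,179),.007),('trayTL',(231,221),.024),('trayTR',(363,221),.024),('trayBR',(369,286),.024),('trayBL',(223,286),.024),('phone base',(422,285),0),('phone top',(438,235),.09),('ringtin',(430,240),0.02),('can',(483,290),0),('tower', (415,130),0),('mouse',(325,130),.02),('calendar',(420,155),0)]:
    print(n,ray(P,uv,z)[0].round(3))
o=readout.observe(); print(toolR(o).round(3))
E
```

```text
ring [ 0.395 -0.272  0.01 ]
block [ 0.446 -0.237  0.015]
brass [ 0.491 -0.275  0.008]
steel [ 0.54  -0.24   0.008]
bush [ 0.582 -0.284  0.012]
lid [ 0.435 -0.035  0.008]
collar [ 0.447 -0.018  0.011]
recess [0.557 0.053 0.009]
slot [ 0.551 -0.013  0.009]
nestS [0.685 0.026 0.007]
nestB [ 0.685 -0.036  0.007]
trayTL [ 0.368 -0.169  0.024]
trayTR [ 0.629 -0.191  0.024]
trayBR [ 0.61  -0.357  0.024]
trayBL [ 0.359 -0.335  0.024]
phone base [ 0.712 -0.343  0.   ]
phone top [ 0.735 -0.309  0.09 ]
ringtin [ 0.749 -0.251  0.02 ]
can [ 0.817 -0.364  0.   ]
tower [0.832 0.171 0.   ]
mouse [0.593 0.158 0.02 ]
calendar [0.815 0.058 0.   ]
[[ 0.903  0.43  -0.   ]
 [ 0.43  -0.903  0.002]
 [ 0.    -0.002 -1.   ]]
```

Emit:
{"fn": "play_rows", "kwargs": {
  "commands": [
    {"gripper":1,"linear":[0.825,-0.447,-0.07],"angular":[0,0,0]},
    {"gripper":1,"linear":[0.825,-0.447,-0.07],"angular":[0,0,0]}
  ]
}}

```text
time: 0.35
tool_pos: [0.3138, -0.501, 0.2276]
orientation: [-0.002, 0.975, 0.22, 0.0]
force: [0.5, -0.3, 0.1]
width: 0.0873
grasp_force: 0.0
```

Emit:
{"fn": "play_rows", "kwargs": {
  "commands": [
    {"gripper":1,"linear":[0.825,-0.447,-0.07],"angular":[0,0,0]},
    {"gripper":1,"linear":[0.825,-0.447,-0.07],"angular":[0,0,0]}
  ]
}}

```text
time: 0.55
tool_pos: [0.3585, -0.4395, 0.2335]
orientation: [-0.001, 0.975, 0.221, 0.0]
force: [0.6, 1.2, -0.2]
width: 0.0867
grasp_force: 0.0
```

Emit:
{"fn": "play_rows", "kwargs": {
  "commands": [
    {"gripper":1,"linear":[0.825,-0.447,-0.07],"angular":[0,0,0]},
    {"gripper":1,"linear":[0.825,-0.447,-0.07],"angular":[0,0,0]}
  ]
}}

```text
time: 0.75
tool_pos: [0.4027, -0.3789, 0.2393]
orientation: [-0.001, 0.975, 0.221, 0.0]
force: [0.7, -0.6, 0.5]
width: 0.0874
grasp_force: 0.0
```

Emit:
{"fn": "play_rows", "kwargs": {
  "commands": [
    {"gripper":1,"linear":[0.825,-0.447,-0.07],"angular":[0,0,0]},
    {"gripper":1,"linear":[0.825,-0.447,-0.07],"angular":[0,0,0]}
  ]
}}

```text
time: 0.95
tool_pos: [0.4469, -0.3184, 0.245]
orientation: [-0.001, 0.975, 0.221, 0.0]
force: [-0.2, -0.5, -0.0]
width: 0.0867
grasp_force: 0.0
```

Emit:
{"fn": "play_rows", "kwargs": {
  "commands": [
    {"gripper":1,"linear":[0.825,-0.447,-0.07],"angular":[0,0,0.169]},
    {"gripper":1,"linear":[0.825,-0.447,-0.07],"angular":[0,0,0.169]},
    {"gripper":1,"linear":[0.825,-0.447,-0.07],"angular":[0,0,0.169]},
    {"gripper":1,"linear":[0.825,-0.447,-0.07],"angular":[0,0,0.169]},
    {"gripper":1,"linear":[0.825,-0.447,-0.07],"angular":[0,0,0.169]},
    {"gripper":1,"linear":[0.825,-0.447,-0.07],"angular":[0,0,0.169]}
  ]
}}

```text
time: 1.55
tool_pos: [0.4897, -0.2607, 0.2503]
orientation: [-0.0, 0.999, -0.042, -0.0]
force: [0.1, -0.7, 0.7]
width: 0.0867
grasp_force: 0.0
```

```bash
python3 - <<'E'
from h import *
o=readout.observe(); print(o['tool_pos'],o['joints'].round(3),abs(o['qvel']).max()); print(toolR(o).round(3))
P=pose('wrist'); im=capture('wrist'); np.savez('w1.npz',im=im,K=P[0],R=P[1],C=P[2])
cv2.imwrite('pics/w1.png',im[:,:,::-1])
S=[('ring',(.395,-.272,.01)),('bush',(.582,-.284,.012)),('stand',(.55,-.01,.01)),('nest',(.685,-.036,.01)),('lid',(.435,-.035,0))]
for n,X in S: print(n,proj(P,X).round())
E
```

```text
[ 0.48973038 -0.26068535  0.25033374] [-0.691  0.4    1.577 -0.     1.164  0.964] 0.006299372775292989
[[ 0.996 -0.084 -0.   ]
 [-0.084 -0.996  0.   ]
 [-0.    -0.    -1.   ]]
ring [[333. 235.]]
bush [[332. 103.]]
stand [[135. 145.]]
nest [[130.  35.]]
lid [[174. 220.]]
```

View pics/w1.png

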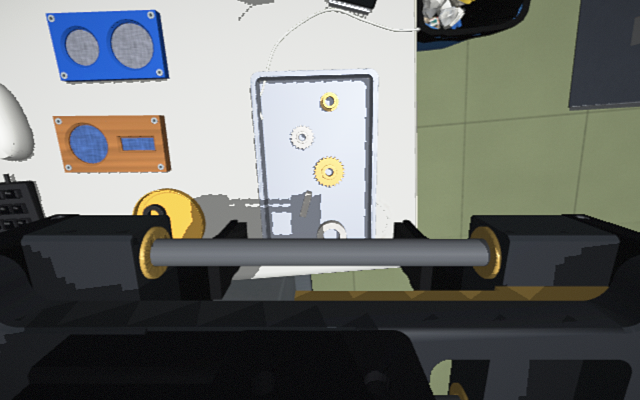

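The wrist view at z = 0.25 shows the nest (110,46; small pocket on the left, large on the right) and the stand (110,145; recess left, slot right). The bush (330,101), steel gear (302,138) and brass gear (329,172) are clear, but the ring and block are half hidden by the gripper. I'll step back to see everything.

Emit:
{"fn": "play_rows", "kwargs": {
  "commands": [
    {"gripper":1,"linear":[-1,-0.75,-0.2],"angular":[0,0,0]},
    {"gripper":1,"linear":[-1,-0.75,-0.2],"angular":[0,0,0]},
    {"gripper":1,"linear":[-1,-0.75,-0.2],"angular":[0,0,0]},
    {"gripper":1,"linear":[-1,-0.75,-0.2],"angular":[0,0,0]}
  ]
}}

```text
time: 2.0
tool_pos: [0.4147, -0.1937, 0.267]
orientation: [0.0, 0.999, -0.043, 0.0]
force: [0.2, -0.3, 0.3]
width: 0.0875
grasp_force: 0.0
```

```bash
python3 - <<'E'
from h import *
o=readout.observe(); print(o['tool_pos'],abs(o['qvel']).max())
P=pose('wrist'); im=capture('wrist'); np.savez('w2.npz',im=im,K=P[0],R=P[1],C=P[2])
cv2.imwrite('pics/w2.png',im[:260,:,::-1])
E
```

```text
[ 0.41470336 -0.19369835  0.26701252] 0.06921835936193091
```

View pics/w2.png

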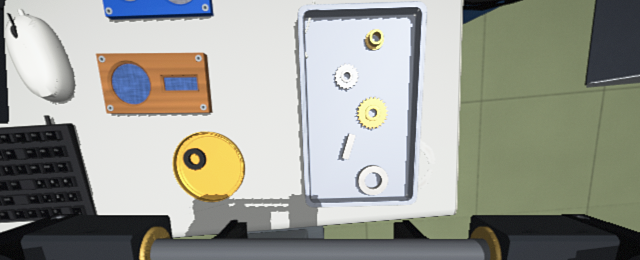

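```bash
cat > meas.py <<'E'
from h import *
def load(f): d=np.load(f); return d['im'],(d['K'],d['R'],d['C'])
def blob(im,win,cond,minarea=30):
    u0,v0,u1,v1=win; s=im[v0:v1,u0:u1]; s=cv2.resize(s,None,fx=4,fy=4,interpolation=cv2.INTER_CUBIC)
    hsv=cv2.cvtColor(s,cv2.COLOR_RGB2HSV).astype(int); m=cond(hsv).astype(np.uint8)
    m=cv2.morphologyEx(m,cv2.MORPH_OPEN,np.ones((3,3),np.uint8))
    cs=cv2.findContours(m,cv2.RETR_EXTERNAL,cv2.CHAIN_APPROX_NONE)[0]
    c=max(cs,key=cv2.contourArea)[:,0,:]
    return (c+0.5)/4-0.5+[u0,v0]
gold=lambda h:(h[...,0]>12)&(h[...,0]<35)&(h[...,1]>90)
E
python3 - <<'E'
from meas import *
im,P=load('w2.npz'); hsv=cv2.cvtColor(im,cv2.COLOR_RGB2HSV)
for n,(u,v) in dict(floor=(330,140),steel=(338,80),ringrim=(372,168),ringside=(362,184),block=(350,142),blockside=(345,158),recess=(130,82),wood=(160,70),slot=(180,82),rim=(307,100),desk=(270,60)).items(): print(n,hsv[v,u],im[v,u])
im,P=load('w1.npz'); hsv=cv2.cvtColor(im,cv2.COLOR_RGB2HSV)
for n,(u,v) in dict(nestblue=(107,47),felt=(80,47),felt2=(130,45)).items(): print(n,hsv[v,u],im[v,u])
big=cv2.resize(load('w2.npz')[0][:210,280:440],None,fx=3.5,fy=2.8*1.0)
im2=load('w2.npz')[0]
a=cv2.resize(im2[20:210,290:430],None,fx=3,fy=3,interpolation=cv2.INTER_NEAREST)
cv2.imwrite('pics/c1.png',a[:,:,::-1])
E
```

```text
floor [109  18 241] [224 230 241]
steel [ 30   1 254] [254 254 253]
ringrim [ 20   3 247] [247 246 244]
ringside [ 18   5 238] [238 236 233]
block [ 30   2 248] [248 248 246]
blockside [ 15   2 242] [242 241 240]
recess [111 137 175] [ 81 110 175]
wood [ 14 151 177] [177 120  72]
slot [110 137 186] [ 86 118 186]
rim [111  32 170] [149 155 170]
desk [ 30   2 231] [231 231 229]
nestblue [110 205 194] [ 38  90 194]
felt [113  27 151] [135 139 151]
felt2 [113  27 158] [141 145 158]
```

View pics/c1.png

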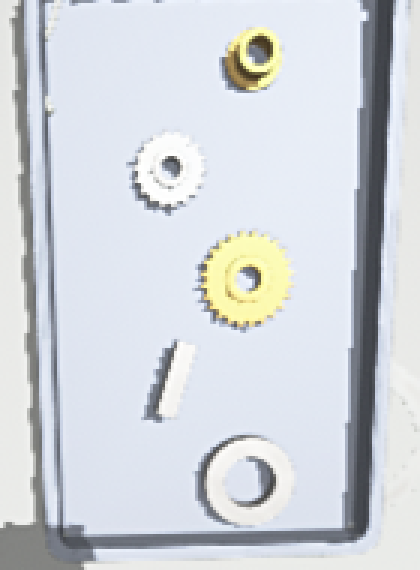

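The crop shows the parts clearly in the tray: bush, steel gear, brass gear, the block turned slightly, and the ring. All are upright. Now I'll measure.

```bash
cat > m1.py <<'E'
from meas import *
grey=lambda h:(h[...,1]<10)&(h[...,2]>215)
def circ(f,name,win,cond,z):
    im,P=load(f); c=ray(P,blob(im,win,cond),z)[:,:2].astype(np.float32)
    (x,y),r=cv2.minEnclosingCircle((c-c.mean(0))*1000); x=x/1000+c.mean(0)[0]; y=y/1000+c.mean(0)[1]
    print(f,name,np.round([x,y],4),'d',round(2*r,1)); return x,y
if __name__=='__main__':
    circ('w2.npz','bush',(360,25,390,55),gold,.008); circ('w1.npz','bush',(315,88,345,115),gold,.008)
    circ('w2.npz','brass',(350,92,394,134),gold,.009); circ('w1.npz','brass',(308,152,350,192),gold,.009)
    circ('w2.npz','steel',(330,62,362,94),grey,.010); circ('w1.npz','steel',(286,124,318,153),grey,.010)
    circ('w2.npz','ring',(353,160,392,199),grey,.014)
    im,P=load('w2.npz')
    c=ray(P,blob(im,(338,130,360,163),grey),.02)[:,:2]
    (x,y),s,a=cv2.minAreaRect(((c-c.mean(0))*1000).astype(np.float32)); print('block',(c.mean(0)+np.array([x,y])/1000).round(4),s,a)
    b=cv2.boxPoints(((x,y),s,a)); e=max((b[1]-b[0],b[2]-b[1]),key=np.linalg.norm); print('long dir angle',np.degrees(np.arctan2(e[1],e[0])))
    # tray inner floor
    floor=lambda h:(h[...,0]>100)&(h[...,0]<118)&(h[...,1]>12)&(h[...,1]<30)&(h[...,2]>220)
    c=ray(P,blob(im,(295,5,425,205),floor),.002)[:,:2]; (x,y),s,a=cv2.minAreaRect((c*1000).astype(np.float32)); print('tray',x,y,s,a)
    # lid: outer at rim
    circ('w2.npz','lid',(165,122,255,205),lambda h:(h[...,0]>12)&(h[...,0]<32)&(h[...,1]>90),.010)
    circ('w2.npz','collar',(180,145,210,172),lambda h:h[...,2]<90,.009)
    wood=lambda h:(h[...,0]<25)&(h[...,1]>80); blue=lambda h:(h[...,0]>100)&(h[...,0]<120)&(h[...,1]>60); nb=lambda h:(h[...,0]>100)&(h[...,0]<120)&(h[...,1]>130)
    gr=lambda h:(h[...,1]<70)&(h[...,2]>60)
    for f,sw,ow in (('w1.npz',(45,105,178,182),[(60,115,114,170),(114,128,162,158)]),('w2.npz',(90,45,220,122),[(104,55,157,110),(157,70,203,97)])):
        im,P=load(f)
        c=ray(P,blob(im,sw,wood),.012)[:,:2]; r=cv2.minAreaRect((c*1000).astype(np.float32)); print(f,'stand',np.round(r[0],1),np.round(r[1],1),r[2])
        circ(f,'recess',ow[0],blue,.0105)
        c=ray(P,blob(im,ow[1],blue),.0105)[:,:2]; r=cv2.minAreaRect((c*1000).astype(np.float32)); print(f,'slot',np.round(r[0],1),np.round(r[1],1),r[2])
    im,P=load('w1.npz')
    c=ray(P,blob(im,(35,5,175,90),nb),.010)[:,:2]; r=cv2.minAreaRect((c*1000).astype(np.float32)); print('nest',np.round(r[0],1),np.round(r[1],1),r[2])
    circ('w1.npz','pocketS',(62,22,102,70),gr,.0085); circ('w1.npz','pocketB',(108,18,157,72),gr,.0085)
E
python3 m1.py
```

```text
w2.npz bush [ 0.5824 -0.2775] d 21.7
w1.npz bush [ 0.5839 -0.2792] d 22.8
w2.npz brass [ 0.4896 -0.2709] d 21.9
w1.npz brass [ 0.4909 -0.2722] d 41.9
w2.npz steel [ 0.5418 -0.2401] d 32.8
w1.npz steel [ 0.5417 -0.2399] d 32.6
w2.npz ring [ 0.3957 -0.2695] d 43.5
block [ 0.4481 -0.2364] (9.417226791381836, 35.33551025390625) 69.64386749267578
long dir angle -20.356133
tray 491.06243896484375 -253.65452575683594 (141.1861572265625, 242.7967987060547) 86.83073425292969
w2.npz lid [ 0.4349 -0.0319] d 105.4
w2.npz collar [ 0.4489 -0.0137] d 32.4
w1.npz stand [553.6  18.6] [148.8  76.3] 85.57310485839844
w1.npz recess [0.5566 0.0528] d 51.5
w1.npz slot [551.4 -14.5] [43.4 16.1] 85.71819305419922
w2.npz stand [553.8  19.3] [146.3  76.5] 85.50308227539062
w2.npz recess [0.5566 0.0528] d 51.4
w2.npz slot [551.2 -14.5] [43.6 16. ] 85.10613250732422
nest [674.5  -5.9] [140.8  79.2] 86.83821868896484
w1.npz pocketS [0.6766 0.0288] d 41.8
w1.npz pocketB [ 0.6731 -0.035 ] d 52.9
```

Sizes and spacings match what was given: ring 43.5 mm, gears 32.8 and 41.9 mm, block 9.4 × 35.3 mm, slot to recess 67 mm, pocket to pocket 64 mm. I'll start with the ring.

```bash
cat > go.py <<'E'
import sys
from h import *
# usage: go.py x y z [x y z ...]: calls needed from measured pose through the waypoints (yaw kept)
v=np.array(sys.argv[1:],float).reshape(-1,3); o=readout.observe(); R=toolR(o); p=o['tool_pos']
print('at',p.round(4),'yaw y',np.degrees(np.arctan2(R[1,1],R[0,1])).round(1),'w',round(o['width'],4))
for w in v:
    l=R.T@(w-p)/.08; n=int(np.ceil(abs(l).max()/1.0)); print('to',w,n,'x',(l/n).round(3),'rows/call',int(np.ceil(np.linalg.norm(l/n)*.08/.05))); p=w
E
python3 go.py .3957 -.2695 .08 .3957 -.2695 .0085 .3957 -.2695 .08 .5566 .0528 .08
```

```text
at [ 0.4159 -0.1948  0.2671] yaw y -94.9 w 0.0871
to [ 0.3957 -0.2695  0.08  ] 3 x [-0.059  0.316  0.78 ] rows/call 2
to [ 0.3957 -0.2695  0.0085] 1 x [-0.002 -0.001  0.894] rows/call 2
to [ 0.3957 -0.2695  0.08  ] 1 x [ 0.002  0.001 -0.894] rows/call 2
to [0.5566 0.0528 0.08  ] 5 x [ 0.332 -0.837 -0.   ] rows/call 2
```

Emit:
{"fn": "play_rows", "kwargs": {
  "commands": [
    {"gripper":0.7,"linear":[-0.059,0.316,0.78],"angular":[0,0,0]},
    {"gripper":0.7,"linear":[-0.059,0.316,0.78],"angular":[0,0,0]}
  ]
}}

```text
time: 2.25
tool_pos: [0.4087, -0.2206, 0.2021]
orientation: [-0.0, 0.999, -0.043, -0.0]
force: [-0.5, -0.2, 0.3]
width: 0.0773
grasp_force: 0.0
```

Emit:
{"fn": "play_rows", "kwargs": {
  "commands": [
    {"gripper":0.7,"linear":[-0.059,0.316,0.78],"angular":[0,0,0]},
    {"gripper":0.7,"linear":[-0.059,0.316,0.78],"angular":[0,0,0]}
  ]
}}

```text
time: 2.45
tool_pos: [0.4015, -0.2455, 0.1386]
orientation: [-0.001, 0.999, -0.044, -0.001]
force: [0.4, 0.3, -0.1]
width: 0.0646
grasp_force: 0.0
```

Emit:
{"fn": "play_rows", "kwargs": {
  "commands": [
    {"gripper":0.7,"linear":[-0.059,0.316,0.78],"angular":[0,0,0]},
    {"gripper":0.7,"linear":[-0.059,0.316,0.78],"angular":[0,0,0]},
    {"gripper":0.7,"linear":[-0.059,0.316,0.78],"angular":[0,0,0]},
    {"gripper":0.7,"linear":[-0.059,0.316,0.78],"angular":[0,0,0]},
    {"gripper":0.7,"linear":[-0.059,0.316,0.78],"angular":[0,0,0]}
  ]
}}

```text
time: 2.95
tool_pos: [0.3957, -0.2692, 0.0802]
orientation: [0.001, 0.999, -0.043, 0.001]
force: [-0.7, -0.1, -0.3]
width: 0.0607
grasp_force: 0.0
```

```bash
python3 go.py .3957 -.2695 .0085
```

```text
at [ 0.3957 -0.2692  0.0802] yaw y -94.9 w 0.0607
to [ 0.3957 -0.2695  0.0085] 1 x [-0.002  0.003  0.896] rows/call 2
```

Emit:
{"fn": "play_rows", "kwargs": {
  "commands": [
    {"gripper":0.7,"linear":[0,0,0.5],"angular":[0,0,0]},
    {"gripper":0.7,"linear":[0,0,0.8],"angular":[0,0,0]},
    {"gripper":0.7,"linear":[0,0,0.896],"angular":[0,0,0]},
    {"gripper":0.7,"linear":[0,0,0.896],"angular":[0,0,0]},
    {"gripper":0.7,"linear":[0,0,0.896],"angular":[0,0,0]},
    {"gripper":0,"linear":[0,0,0.896],"angular":[0,0,0]},
    {"gripper":0,"linear":[0,0,0.896],"angular":[0,0,0]},
    {"gripper":0,"linear":[0,0,0.896],"angular":[0,0,0]},
    {"gripper":0,"linear":[0,0,0.896],"angular":[0,0,0]},
    {"gripper":0,"linear":[0,0,0.896],"angular":[0,0,0]},
    {"gripper":0,"linear":[0,0,0.896],"angular":[0,0,0]}
  ]
}}

```text
time: 4.05
tool_pos: [0.3951, -0.2689, 0.0084]
orientation: [0.001, 0.999, -0.043, 0.001]
force: [-0.4, 0.8, 5.7]
width: 0.0424
grasp_force: 30.0
```

Emit:
{"fn": "play_rows", "kwargs": {
  "commands": [
    {"gripper":0,"linear":[0,0,-0.2],"angular":[0,0,0]},
    {"gripper":0,"linear":[0,0,-0.5],"angular":[0,0,0]},
    {"gripper":0,"linear":[0,0,-0.9],"angular":[0,0,0]},
    {"gripper":0,"linear":[0,0,-0.9],"angular":[0,0,0]},
    {"gripper":0,"linear":[0,0,-0.9],"angular":[0,0,0]}
  ]
}}

```text
time: 4.55
tool_pos: [0.3948, -0.2685, 0.08]
orientation: [0.0, 0.999, -0.043, 0.0]
force: [0.1, -0.7, -1.0]
width: 0.0419
grasp_force: 30.0
```

```bash
python3 go.py .5566 .0528 .08
```

```text
at [ 0.3948 -0.2685  0.08  ] yaw y -94.9 w 0.0419
to [0.5566 0.0528 0.08  ] 5 x [ 0.334 -0.835 -0.   ] rows/call 2
```

Emit:
{"fn": "play_rows", "kwargs": {
  "commands": [
    {"gripper":0,"linear":[0.167,-0.417,0],"angular":[0,0,0]},
    {"gripper":0,"linear":[0.334,-0.835,0],"angular":[0,0,0]}
  ]
}}

```text
time: 4.75
tool_pos: [0.4265, -0.2038, 0.0784]
orientation: [-0.001, 0.999, -0.045, -0.001]
force: [0.6, -1.0, -1.1]
width: 0.0422
grasp_force: 30.0
```

Emit:
{"fn": "play_rows", "kwargs": {
  "commands": [
    {"gripper":0,"linear":[0.167,-0.417,0],"angular":[0,0,0]},
    {"gripper":0,"linear":[0.334,-0.835,0],"angular":[0,0,0]}
  ]
}}

```text
time: 4.95
tool_pos: [0.4588, -0.1383, 0.0781]
orientation: [-0.001, 0.999, -0.043, -0.002]
force: [0.3, -0.9, -1.2]
width: 0.0423
grasp_force: 30.0
```

Emit:
{"fn": "play_rows", "kwargs": {
  "commands": [
    {"gripper":0,"linear":[0.167,-0.417,0],"angular":[0,0,0]},
    {"gripper":0,"linear":[0.334,-0.835,0],"angular":[0,0,0]}
  ]
}}

```text
time: 5.15
tool_pos: [0.4911, -0.0739, 0.078]
orientation: [-0.001, 0.999, -0.043, -0.002]
force: [0.4, -0.7, -1.1]
width: 0.0422
grasp_force: 30.0
```

Emit:
{"fn": "play_rows", "kwargs": {
  "commands": [
    {"gripper":0,"linear":[0.167,-0.417,0],"angular":[0,0,0]},
    {"gripper":0,"linear":[0.334,-0.835,0],"angular":[0,0,0]}
  ]
}}

```text
time: 5.35
tool_pos: [0.5234, -0.0097, 0.0778]
orientation: [-0.0, 0.999, -0.043, -0.002]
force: [0.4, -0.4, -1.6]
width: 0.042
grasp_force: 30.0
```

Emit:
{"fn": "play_rows", "kwargs": {
  "commands": [
    {"gripper":0,"linear":[0.167,-0.417,0],"angular":[0,0,0]},
    {"gripper":0,"linear":[0.25,-0.65,0],"angular":[0,0,0]},
    {"gripper":0,"linear":[0.334,-0.835,0],"angular":[0,0,0]},
    {"gripper":0,"linear":[0.334,-0.835,0],"angular":[0,0,0]},
    {"gripper":0,"linear":[0.334,-0.835,0],"angular":[0,0,0]}
  ]
}}

```text
time: 5.85
tool_pos: [0.5557, 0.0525, 0.0788]
orientation: [0.0, 0.999, -0.043, -0.001]
force: [-0.1, -0.5, -1.3]
width: 0.0425
grasp_force: 30.0
```

```bash
python3 go.py .5566 .0528 .0160 .5566 .0528 .085 .4909 -.2717 .08 .4909 -.2717 .006
```

```text
at [0.5557 0.0525 0.0788] yaw y -94.9 w 0.0425
to [0.5566 0.0528 0.016 ] 1 x [ 0.013 -0.005  0.784] rows/call 2
to [0.5566 0.0528 0.085 ] 1 x [-0.002  0.    -0.862] rows/call 2
to [ 0.4909 -0.2717  0.08  ] 5 x [-0.094  0.822  0.013] rows/call 2
to [ 0.4909 -0.2717  0.006 ] 1 x [ 0.002 -0.     0.925] rows/call 2
```

Emit:
{"fn": "play_rows", "kwargs": {
  "commands": [
    {"gripper":0,"linear":[0.013,-0.005,0.35],"angular":[0,0,0]},
    {"gripper":0,"linear":[0.013,-0.005,0.6],"angular":[0,0,0]},
    {"gripper":0,"linear":[0.013,-0.005,0.7],"angular":[0,0,0]},
    {"gripper":0,"linear":[0.013,-0.005,0.775],"angular":[0,0,0]},
    {"gripper":0,"linear":[0.013,-0.005,0.775],"angular":[0,0,0]},
    {"gripper":0,"linear":[0.013,-0.005,0.775],"angular":[0,0,0]},
    {"gripper":0,"linear":[0.013,-0.005,0.775],"angular":[0,0,0]},
    {"gripper":0.65,"linear":[0.013,-0.005,0.775],"angular":[0,0,0]},
    {"gripper":0.65,"linear":[0.013,-0.005,0.775],"angular":[0,0,0]},
    {"gripper":0.65,"linear":[0.013,-0.005,0.775],"angular":[0,0,0]},
    {"gripper":0.65,"linear":[0.013,-0.005,0.775],"angular":[0,0,0]}
  ]
}}

```text
time: 6.95
tool_pos: [0.5578, 0.0532, 0.0179]
orientation: [0.0, 0.999, -0.043, 0.0]
force: [0.4, -0.3, 0.1]
width: 0.0555
grasp_force: 0.0
```

Emit:
{"fn": "play_rows", "kwargs": {
  "commands": [
    {"gripper":0.65,"linear":[0,0,-0.3],"angular":[0,0,0]},
    {"gripper":0.7,"linear":[0,0,-0.85],"angular":[0,0,0]},
    {"gripper":0.7,"linear":[0,0,-0.85],"angular":[0,0,0]}
  ]
}}

```text
time: 7.25
tool_pos: [0.5615, 0.053, 0.0903]
orientation: [0.0, 0.999, -0.043, 0.005]
force: [1.5, 0.5, 0.6]
width: 0.0603
grasp_force: 0.0
```

Emit:
{"fn": "play_rows", "kwargs": {
  "commands": [
    {"gripper":0.7,"linear":[-0.094,0.822,0.013],"angular":[0,0,0]},
    {"gripper":0.7,"linear":[-0.094,0.822,0.013],"angular":[0,0,0]}
  ]
}}

```text
time: 7.45
tool_pos: [0.5442, -0.0137, 0.0848]
orientation: [0.001, 0.999, -0.043, 0.0]
force: [0.1, -0.2, -0.5]
width: 0.0611
grasp_force: 0.0
```

Emit:
{"fn": "play_rows", "kwargs": {
  "commands": [
    {"gripper":0.7,"linear":[-0.094,0.822,0.013],"angular":[0,0,0]},
    {"gripper":0.7,"linear":[-0.094,0.822,0.013],"angular":[0,0,0]}
  ]
}}

```text
time: 7.65
tool_pos: [0.5309, -0.0797, 0.0833]
orientation: [0.0, 0.999, -0.044, 0.0]
force: [0.2, 0.5, 0.4]
width: 0.0607
grasp_force: 0.0
```

Emit:
{"fn": "play_rows", "kwargs": {
  "commands": [
    {"gripper":0.7,"linear":[-0.094,0.822,0.013],"angular":[0,0,0]},
    {"gripper":0.7,"linear":[-0.094,0.822,0.013],"angular":[0,0,0]}
  ]
}}

```text
time: 7.85
tool_pos: [0.518, -0.145, 0.0822]
orientation: [0.001, 0.999, -0.044, 0.0]
force: [0.1, 1.1, 0.1]
width: 0.0605
grasp_force: 0.0
```

Emit:
{"fn": "play_rows", "kwargs": {
  "commands": [
    {"gripper":0.7,"linear":[-0.094,0.822,0.013],"angular":[0,0,0]},
    {"gripper":0.7,"linear":[-0.094,0.822,0.013],"angular":[0,0,0]}
  ]
}}

```text
time: 8.05
tool_pos: [0.505, -0.2099, 0.0813]
orientation: [0.001, 0.999, -0.044, 0.001]
force: [0.9, -0.3, 0.3]
width: 0.0611
grasp_force: 0.0
```

Emit:
{"fn": "play_rows", "kwargs": {
  "commands": [
    {"gripper":0.7,"linear":[-0.094,0.822,0.013],"angular":[0,0,0]},
    {"gripper":0.7,"linear":[-0.094,0.822,0.013],"angular":[0,0,0]},
    {"gripper":0.7,"linear":[-0.094,0.822,0.013],"angular":[0,0,0]},
    {"gripper":0.7,"linear":[-0.094,0.822,0.013],"angular":[0,0,0]}
  ]
}}

```text
time: 8.45
tool_pos: [0.4914, -0.2699, 0.0801]
orientation: [-0.001, 0.999, -0.043, -0.001]
force: [0.0, 0.4, 0.6]
width: 0.0609
grasp_force: 0.0
```

```bash
python3 go.py .4909 -.2717 .006; python3 - <<'E'
from h import *
im=capture('side'); cv2.imwrite('pics/s1.png',cv2.resize(im[120:300,210:410],None,fx=3,fy=3)[:,:,::-1])
E
```

```text
at [ 0.4914 -0.2699  0.0801] yaw y -95.0 w 0.0609
to [ 0.4909 -0.2717  0.006 ] 1 x [-0.004  0.025  0.927] rows/call 2
```

View pics/s1.png

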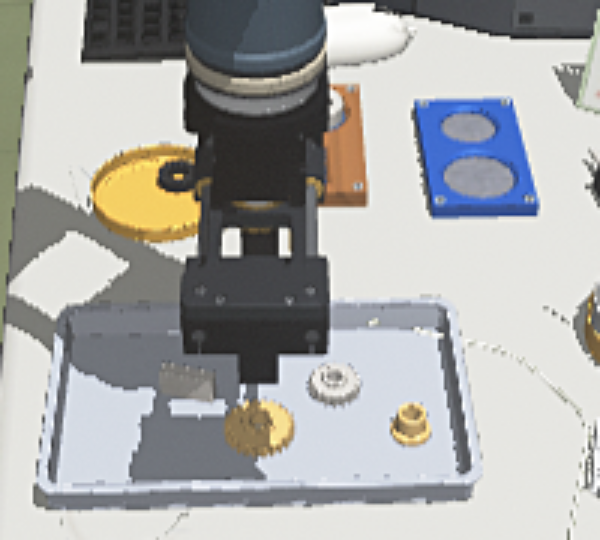

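The side view shows the tray without the ring, which now sits in the stand's recess. The fingers straddle the brass gear. Next: grip the brass gear.

Emit:
{"fn": "play_rows", "kwargs": {
  "commands": [
    {"gripper":0.7,"linear":[-0.004,0.025,0.5],"angular":[0,0,0]},
    {"gripper":0.7,"linear":[-0.004,0.025,0.8],"angular":[0,0,0]},
    {"gripper":0.7,"linear":[-0.004,0.025,0.925],"angular":[0,0,0]},
    {"gripper":0.7,"linear":[-0.004,0.025,0.925],"angular":[0,0,0]},
    {"gripper":0.7,"linear":[-0.004,0.025,0.925],"angular":[0,0,0]},
    {"gripper":0,"linear":[-0.004,0.025,0.925],"angular":[0,0,0]},
    {"gripper":0,"linear":[-0.004,0.025,0.925],"angular":[0,0,0]},
    {"gripper":0,"linear":[-0.004,0.025,0.925],"angular":[0,0,0]},
    {"gripper":0,"linear":[-0.004,0.025,0.925],"angular":[0,0,0]},
    {"gripper":0,"linear":[-0.004,0.025,0.925],"angular":[0,0,0]},
    {"gripper":0,"linear":[-0.004,0.025,0.925],"angular":[0,0,0]}
  ]
}}

```text
time: 9.6
tool_pos: [0.4918, -0.2736, 0.0073]
orientation: [0.0, 0.999, -0.043, 0.001]
force: [0.5, 1.3, 5.7]
width: 0.0421
grasp_force: 30.0
```

Emit:
{"fn": "play_rows", "kwargs": {
  "commands": [
    {"gripper":0,"linear":[0,0,-0.2],"angular":[0,0,0]},
    {"gripper":0,"linear":[0,0,-0.5],"angular":[0,0,0]},
    {"gripper":0,"linear":[0,0,-0.95],"angular":[0,0,0]},
    {"gripper":0,"linear":[0,0,-0.95],"angular":[0,0,0]},
    {"gripper":0,"linear":[0,0,-0.95],"angular":[0,0,0]}
  ]
}}

```text
time: 10.1
tool_pos: [0.4915, -0.2734, 0.0829]
orientation: [0.0, 0.999, -0.043, 0.001]
force: [0.6, 0.9, -0.3]
width: 0.0419
grasp_force: 30.0
```

```bash
python3 go.py .6733 -.0348 .08
```

```text
at [ 0.4915 -0.2734  0.0829] yaw y -94.9 w 0.0419
to [ 0.6733 -0.0348  0.08  ] 4 x [ 0.502 -0.792  0.009] rows/call 2
```

Emit:
{"fn": "play_rows", "kwargs": {
  "commands": [
    {"gripper":0,"linear":[0.25,-0.4,0],"angular":[0,0,0]},
    {"gripper":0,"linear":[0.502,-0.792,0],"angular":[0,0,0]}
  ]
}}

```text
time: 10.3
tool_pos: [0.5358, -0.2131, 0.0808]
orientation: [-0.001, 0.999, -0.045, -0.001]
force: [0.5, -1.2, -0.4]
width: 0.0417
grasp_force: 30.0
```

Emit:
{"fn": "play_rows", "kwargs": {
  "commands": [
    {"gripper":0,"linear":[0.25,-0.4,0],"angular":[0,0,0]},
    {"gripper":0,"linear":[0.502,-0.792,0],"angular":[0,0,0]}
  ]
}}

```text
time: 10.5
tool_pos: [0.5816, -0.1522, 0.0804]
orientation: [-0.001, 0.999, -0.043, -0.002]
force: [-0.1, -0.6, -0.7]
width: 0.0421
grasp_force: 30.0
```

Emit:
{"fn": "play_rows", "kwargs": {
  "commands": [
    {"gripper":0,"linear":[0.25,-0.4,0],"angular":[0,0,0]},
    {"gripper":0,"linear":[0.502,-0.792,0],"angular":[0,0,0]}
  ]
}}

```text
time: 10.7
tool_pos: [0.627, -0.0924, 0.0802]
orientation: [-0.001, 0.999, -0.043, -0.002]
force: [0.1, -0.9, -1.8]
width: 0.0415
grasp_force: 30.0
```

Emit:
{"fn": "play_rows", "kwargs": {
  "commands": [
    {"gripper":0,"linear":[0.25,-0.4,0],"angular":[0,0,0]},
    {"gripper":0,"linear":[0.4,-0.65,0],"angular":[0,0,0]},
    {"gripper":0,"linear":[0.502,-0.792,0],"angular":[0,0,0]},
    {"gripper":0,"linear":[0.502,-0.792,0],"angular":[0,0,0]},
    {"gripper":0,"linear":[0.502,-0.792,0],"angular":[0,0,0]}
  ]
}}

```text
time: 11.2
tool_pos: [0.672, -0.0351, 0.0812]
orientation: [0.0, 0.999, -0.043, -0.001]
force: [-1.2, -0.3, -1.1]
width: 0.0417
grasp_force: 30.0
```

```bash
python3 go.py .6733 -.0348 .0140 .6733 -.0348 .085 .5418 -.24 .08; python3 - <<'E'
from h import *
im=capture('side'); cv2.imwrite('pics/s2.png',cv2.resize(im[120:260,240:420],None,fx=4,fy=4)[:,:,::-1])
E
```

```text
at [ 0.672  -0.0351  0.0812] yaw y -94.9 w 0.0417
to [ 0.6733 -0.0348  0.014 ] 1 x [ 0.018 -0.005  0.841] rows/call 2
to [ 0.6733 -0.0348  0.085 ] 1 x [-0.002  0.    -0.887] rows/call 2
to [ 0.5418 -0.24    0.08  ] 3 x [-0.472  0.899  0.022] rows/call 2
```

View pics/s2.png

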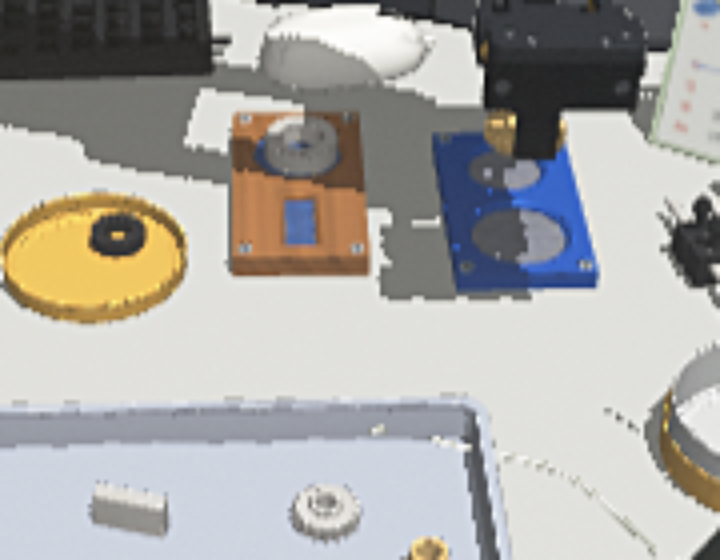

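The side view shows the ring seated in the recess and the brass gear held level. The large pocket is at pixel (370,179), which agrees with the wrist measurement. Now I'll place the brass gear.

Emit:
{"fn": "play_rows", "kwargs": {
  "commands": [
    {"gripper":0,"linear":[0.015,-0.005,0.35],"angular":[0,0,0]},
    {"gripper":0,"linear":[0.015,-0.005,0.65],"angular":[0,0,0]},
    {"gripper":0,"linear":[0.015,-0.005,0.78],"angular":[0,0,0]},
    {"gripper":0,"linear":[0.015,-0.005,0.845],"angular":[0,0,0]},
    {"gripper":0,"linear":[0.015,-0.005,0.845],"angular":[0,0,0]},
    {"gripper":0,"linear":[0.015,-0.005,0.845],"angular":[0,0,0]},
    {"gripper":0,"linear":[0.015,-0.005,0.845],"angular":[0,0,0]},
    {"gripper":0.65,"linear":[0.015,-0.005,0.845],"angular":[0,0,0]},
    {"gripper":0.65,"linear":[0.015,-0.005,0.845],"angular":[0,0,0]},
    {"gripper":0.65,"linear":[0.015,-0.005,0.845],"angular":[0,0,0]},
    {"gripper":0.65,"linear":[0.015,-0.005,0.845],"angular":[0,0,0]}
  ]
}}

```text
time: 12.35
tool_pos: [0.6746, -0.0341, 0.0151]
orientation: [0.0, 0.999, -0.043, 0.0]
force: [-0.7, 0.4, -0.1]
width: 0.056
grasp_force: 0.0
```

Emit:
{"fn": "play_rows", "kwargs": {
  "commands": [
    {"gripper":0.65,"linear":[0,0,-0.3],"angular":[0,0,0]},
    {"gripper":0.6,"linear":[0,0,-0.88],"angular":[0,0,0]},
    {"gripper":0.6,"linear":[0,0,-0.88],"angular":[0,0,0]}
  ]
}}

```text
time: 12.65
tool_pos: [0.6793, -0.0351, 0.0916]
orientation: [0.001, 0.999, -0.043, 0.006]
force: [-0.0, -0.1, 1.6]
width: 0.0527
grasp_force: 0.0
```

Emit:
{"fn": "play_rows", "kwargs": {
  "commands": [
    {"gripper":0.6,"linear":[-0.472,0.899,0.02],"angular":[0,0,0]},
    {"gripper":0.6,"linear":[-0.472,0.899,0.02],"angular":[0,0,0]}
  ]
}}

```text
time: 12.85
tool_pos: [0.6298, -0.1035, 0.0839]
orientation: [0.0, 0.999, -0.042, 0.0]
force: [-0.3, -0.3, 0.0]
width: 0.0521
grasp_force: 0.0
```

Emit:
{"fn": "play_rows", "kwargs": {
  "commands": [
    {"gripper":0.6,"linear":[-0.472,0.899,0.02],"angular":[0,0,0]},
    {"gripper":0.6,"linear":[-0.472,0.899,0.02],"angular":[0,0,0]}
  ]
}}

```text
time: 13.05
tool_pos: [0.5851, -0.1729, 0.0818]
orientation: [0.0, 0.999, -0.043, -0.0]
force: [0.2, -0.4, 0.5]
width: 0.0523
grasp_force: 0.0
```

Emit:
{"fn": "play_rows", "kwargs": {
  "commands": [
    {"gripper":0.6,"linear":[-0.472,0.899,0.02],"angular":[0,0,0]},
    {"gripper":0.6,"linear":[-0.472,0.899,0.02],"angular":[0,0,0]},
    {"gripper":0.6,"linear":[-0.472,0.899,0.02],"angular":[0,0,0]},
    {"gripper":0.6,"linear":[-0.472,0.899,0.02],"angular":[0,0,0]},
    {"gripper":0.6,"linear":[-0.472,0.899,0.02],"angular":[0,0,0]}
  ]
}}

```text
time: 13.55
tool_pos: [0.5435, -0.2385, 0.0804]
orientation: [-0.0, 0.999, -0.043, 0.0]
force: [-0.6, 0.7, 0.6]
width: 0.0523
grasp_force: 0.0
```

```bash
python3 go.py .5418 -.24 .006; python3 - <<'E'
from h import *
im=capture('side'); cv2.imwrite('pics/s3.png',cv2.resize(im[140:300,270:410],None,fx=4,fy=3.7)[:,:,::-1])
E
```

```text
at [ 0.5435 -0.2385  0.0804] yaw y -94.9 w 0.0523
to [ 0.5418 -0.24    0.006 ] 1 x [-0.02  0.02  0.93] rows/call 2
```

View pics/s3.png

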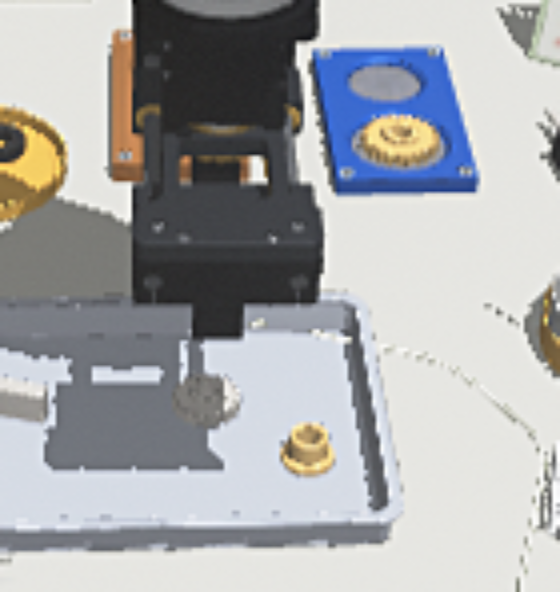

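The brass gear lies flat in the large pocket. Next is the steel gear.

Emit:
{"fn": "play_rows", "kwargs": {
  "commands": [
    {"gripper":0.6,"linear":[-0.02,0.02,0.5],"angular":[0,0,0]},
    {"gripper":0.6,"linear":[-0.02,0.02,0.8],"angular":[0,0,0]},
    {"gripper":0.6,"linear":[-0.02,0.02,0.925],"angular":[0,0,0]},
    {"gripper":0.6,"linear":[-0.02,0.02,0.925],"angular":[0,0,0]},
    {"gripper":0.6,"linear":[-0.02,0.02,0.925],"angular":[0,0,0]},
    {"gripper":0,"linear":[-0.02,0.02,0.925],"angular":[0,0,0]},
    {"gripper":0,"linear":[-0.02,0.02,0.925],"angular":[0,0,0]},
    {"gripper":0,"linear":[-0.02,0.02,0.925],"angular":[0,0,0]},
    {"gripper":0,"linear":[-0.02,0.02,0.925],"angular":[0,0,0]},
    {"gripper":0,"linear":[-0.02,0.02,0.925],"angular":[0,0,0]},
    {"gripper":0,"linear":[-0.02,0.02,0.925],"angular":[0,0,0]}
  ]
}}

```text
time: 14.7
tool_pos: [0.5417, -0.2412, 0.0072]
orientation: [0.0, 0.999, -0.043, 0.001]
force: [-1.2, -0.0, 5.9]
width: 0.0309
grasp_force: 30.0
```

Emit:
{"fn": "play_rows", "kwargs": {
  "commands": [
    {"gripper":0,"linear":[0,0,-0.2],"angular":[0,0,0]},
    {"gripper":0,"linear":[0,0,-0.5],"angular":[0,0,0]},
    {"gripper":0,"linear":[0,0,-0.95],"angular":[0,0,0]},
    {"gripper":0,"linear":[0,0,-0.95],"angular":[0,0,0]},
    {"gripper":0,"linear":[0,0,-0.95],"angular":[0,0,0]}
  ]
}}

```text
time: 15.2
tool_pos: [0.5418, -0.2412, 0.0839]
orientation: [0.001, 0.999, -0.043, 0.001]
force: [0.2, -0.4, -0.5]
width: 0.0311
grasp_force: 30.0
```

```bash
python3 go.py .6767 .0290 .082
```

```text
at [ 0.5418 -0.2412  0.0839] yaw y -94.9 w 0.0311
to [0.6767 0.029  0.082 ] 4 x [ 0.347 -0.878  0.006] rows/call 2
```

Emit:
{"fn": "play_rows", "kwargs": {
  "commands": [
    {"gripper":0,"linear":[0.17,-0.44,0],"angular":[0,0,0]},
    {"gripper":0,"linear":[0.347,-0.878,0],"angular":[0,0,0]}
  ]
}}

```text
time: 15.4
tool_pos: [0.574, -0.1731, 0.0814]
orientation: [-0.001, 0.999, -0.045, -0.001]
force: [1.0, -0.9, -0.5]
width: 0.0312
grasp_force: 30.0
```

Emit:
{"fn": "play_rows", "kwargs": {
  "commands": [
    {"gripper":0,"linear":[0.17,-0.44,0],"angular":[0,0,0]},
    {"gripper":0,"linear":[0.347,-0.878,0],"angular":[0,0,0]}
  ]
}}

```text
time: 15.6
tool_pos: [0.6078, -0.1041, 0.081]
orientation: [-0.001, 0.999, -0.043, -0.002]
force: [0.4, -0.7, -0.0]
width: 0.0313
grasp_force: 30.0
```

Emit:
{"fn": "play_rows", "kwargs": {
  "commands": [
    {"gripper":0,"linear":[0.17,-0.44,0],"angular":[0,0,0]},
    {"gripper":0,"linear":[0.347,-0.878,0],"angular":[0,0,0]}
  ]
}}

```text
time: 15.8
tool_pos: [0.6415, -0.0364, 0.0808]
orientation: [-0.0, 0.999, -0.043, -0.002]
force: [0.1, -0.8, -0.2]
width: 0.0313
grasp_force: 30.0
```

Emit:
{"fn": "play_rows", "kwargs": {
  "commands": [
    {"gripper":0,"linear":[0.17,-0.44,0],"angular":[0,0,0]},
    {"gripper":0,"linear":[0.27,-0.7,0],"angular":[0,0,0]},
    {"gripper":0,"linear":[0.347,-0.878,0],"angular":[0,0,0]},
    {"gripper":0,"linear":[0.347,-0.878,0],"angular":[0,0,0]},
    {"gripper":0,"linear":[0.347,-0.878,0],"angular":[0,0,0]}
  ]
}}

```text
time: 16.3
tool_pos: [0.6752, 0.0289, 0.0816]
orientation: [0.0, 0.999, -0.043, -0.001]
force: [-0.4, -0.5, -0.9]
width: 0.0312
grasp_force: 30.0
```

```bash
python3 go.py .6767 .0290 .0140 .6767 .029 .085 .5835 -.2785 .085
```

```text
at [0.6752 0.0289 0.0816] yaw y -94.9 w 0.0312
to [0.6767 0.029  0.014 ] 1 x [ 0.02  -0.004  0.845] rows/call 2
to [0.6767 0.029  0.085 ] 1 x [-0.002  0.001 -0.887] rows/call 2
to [ 0.5835 -0.2785  0.085 ] 4 x [-0.208  0.982  0.001] rows/call 2
```

Emit:
{"fn": "play_rows", "kwargs": {
  "commands": [
    {"gripper":0,"linear":[0.015,-0.002,0.35],"angular":[0,0,0]},
    {"gripper":0,"linear":[0.015,-0.002,0.65],"angular":[0,0,0]},
    {"gripper":0,"linear":[0.015,-0.002,0.78],"angular":[0,0,0]},
    {"gripper":0,"linear":[0.015,-0.002,0.848],"angular":[0,0,0]},
    {"gripper":0,"linear":[0.015,-0.002,0.848],"angular":[0,0,0]},
    {"gripper":0,"linear":[0.015,-0.002,0.848],"angular":[0,0,0]},
    {"gripper":0,"linear":[0.015,-0.002,0.848],"angular":[0,0,0]},
    {"gripper":0.45,"linear":[0.015,-0.002,0.848],"angular":[0,0,0]},
    {"gripper":0.45,"linear":[0.015,-0.002,0.848],"angular":[0,0,0]},
    {"gripper":0.45,"linear":[0.015,-0.002,0.848],"angular":[0,0,0]},
    {"gripper":0.45,"linear":[0.015,-0.002,0.848],"angular":[0,0,0]}
  ]
}}

```text
time: 17.4
tool_pos: [0.6774, 0.0297, 0.0149]
orientation: [0.0, 0.999, -0.043, 0.0]
force: [0.4, 0.2, -0.4]
width: 0.0389
grasp_force: 0.0
```

Emit:
{"fn": "play_rows", "kwargs": {
  "commands": [
    {"gripper":0.45,"linear":[0,0,-0.3],"angular":[0,0,0]},
    {"gripper":0.45,"linear":[0,0,-0.88],"angular":[0,0,0]},
    {"gripper":0.5,"linear":[0,0,-0.88],"angular":[0,0,0]}
  ]
}}

```text
time: 17.7
tool_pos: [0.6822, 0.0292, 0.0914]
orientation: [0.0, 0.999, -0.043, 0.006]
force: [1.6, -0.6, 0.8]
width: 0.0415
grasp_force: 0.0
```

Emit:
{"fn": "play_rows", "kwargs": {
  "commands": [
    {"gripper":0.55,"linear":[-0.208,0.982,0],"angular":[0,0,0]},
    {"gripper":0.55,"linear":[-0.208,0.982,0],"angular":[0,0,0]}
  ]
}}

```text
time: 17.9
tool_pos: [0.6536, -0.0485, 0.0854]
orientation: [0.001, 0.999, -0.042, 0.0]
force: [-0.6, 0.3, -0.0]
width: 0.0467
grasp_force: 0.0
```

Emit:
{"fn": "play_rows", "kwargs": {
  "commands": [
    {"gripper":0.55,"linear":[-0.208,0.982,0],"angular":[0,0,0]},
    {"gripper":0.55,"linear":[-0.208,0.982,0],"angular":[0,0,0]}
  ]
}}

```text
time: 18.1
tool_pos: [0.6297, -0.1267, 0.0849]
orientation: [0.0, 0.999, -0.043, -0.0]
force: [0.8, 0.8, 0.4]
width: 0.0476
grasp_force: 0.0
```

Emit:
{"fn": "play_rows", "kwargs": {
  "commands": [
    {"gripper":0.55,"linear":[-0.208,0.982,0],"angular":[0,0,0]},
    {"gripper":0.55,"linear":[-0.208,0.982,0],"angular":[0,0,0]}
  ]
}}

```text
time: 18.3
tool_pos: [0.6064, -0.204, 0.0848]
orientation: [0.0, 0.999, -0.044, 0.0]
force: [0.3, -0.0, -0.8]
width: 0.0477
grasp_force: 0.0
```

Emit:
{"fn": "play_rows", "kwargs": {
  "commands": [
    {"gripper":0.55,"linear":[-0.208,0.982,0],"angular":[0,0,0]},
    {"gripper":0.55,"linear":[-0.208,0.982,0],"angular":[0,0,0]},
    {"gripper":0.55,"linear":[-0.208,0.982,0],"angular":[0,0,0]},
    {"gripper":0.55,"linear":[-0.208,0.982,0],"angular":[0,0,0]},
    {"gripper":0.55,"linear":[-0.208,0.982,0],"angular":[0,0,0]}
  ]
}}

```text
time: 18.8
tool_pos: [0.5839, -0.2764, 0.0847]
orientation: [-0.001, 0.999, -0.043, -0.0]
force: [-0.0, 0.2, -0.5]
width: 0.048
grasp_force: 0.0
```

```bash
python3 go.py .5835 -.2785 .0125; python3 - <<'E'
from h import *
im=capture('side'); cv2.imwrite('pics/s4.png',cv2.resize(im[140:290,280:410],None,fx=4,fy=4)[:,:,::-1])
E
```

```text
at [ 0.5839 -0.2764  0.0847] yaw y -94.9 w 0.048
to [ 0.5835 -0.2785  0.0125] 1 x [-0.002  0.027  0.903] rows/call 2
```

View pics/s4.png

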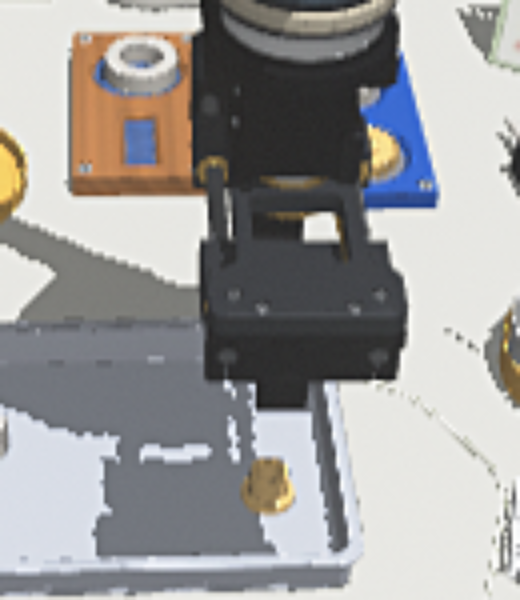

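The ring and both gears are in place as far as can be seen, and the bush stands under the gripper. Next I'll grip the bush fairly high, so the fingers clear the lid rim.

Emit:
{"fn": "play_rows", "kwargs": {
  "commands": [
    {"gripper":0.55,"linear":[-0.002,0.027,0.5],"angular":[0,0,0]},
    {"gripper":0.55,"linear":[-0.002,0.027,0.8],"angular":[0,0,0]},
    {"gripper":0.55,"linear":[-0.002,0.027,0.9],"angular":[0,0,0]},
    {"gripper":0.55,"linear":[-0.002,0.027,0.9],"angular":[0,0,0]},
    {"gripper":0.55,"linear":[-0.002,0.027,0.9],"angular":[0,0,0]},
    {"gripper":0,"linear":[-0.002,0.027,0.9],"angular":[0,0,0]},
    {"gripper":0,"linear":[-0.002,0.027,0.9],"angular":[0,0,0]},
    {"gripper":0,"linear":[-0.002,0.027,0.9],"angular":[0,0,0]},
    {"gripper":0,"linear":[-0.002,0.027,0.9],"angular":[0,0,0]},
    {"gripper":0,"linear":[-0.002,0.027,0.9],"angular":[0,0,0]},
    {"gripper":0,"linear":[-0.002,0.027,0.9],"angular":[0,0,0]}
  ]
}}

```text
time: 19.95
tool_pos: [0.5839, -0.2802, 0.0137]
orientation: [0.0, 0.999, -0.043, 0.0]
force: [-0.1, 0.1, 3.8]
width: 0.0234
grasp_force: 30.0
```

Emit:
{"fn": "play_rows", "kwargs": {
  "commands": [
    {"gripper":0,"linear":[0,0,-0.2],"angular":[0,0,0]},
    {"gripper":0,"linear":[0,0,-0.5],"angular":[0,0,0]},
    {"gripper":0,"linear":[0,0,-0.95],"angular":[0,0,0]},
    {"gripper":0,"linear":[0,0,-0.95],"angular":[0,0,0]},
    {"gripper":0,"linear":[0,0,-0.95],"angular":[0,0,0]}
  ]
}}

```text
time: 20.45
tool_pos: [0.5842, -0.2803, 0.0907]
orientation: [0.001, 0.999, -0.043, 0.001]
force: [-0.4, 0.3, -0.6]
width: 0.0233
grasp_force: 30.0
```

```bash
python3 go.py .4265 -.0430 .085
```

```text
at [ 0.5842 -0.2803  0.0907] yaw y -94.9 w 0.0233
to [ 0.4265 -0.043   0.085 ] 3 x [-0.74  -0.929  0.021] rows/call 2
```

Emit:
{"fn": "play_rows", "kwargs": {
  "commands": [
    {"gripper":0,"linear":[-0.25,-0.31,0],"angular":[0,0,0]},
    {"gripper":0,"linear":[-0.5,-0.62,0.01],"angular":[0,0,0]},
    {"gripper":0,"linear":[-0.74,-0.929,0.02],"angular":[0,0,0]}
  ]
}}

```text
time: 20.75
tool_pos: [0.5291, -0.1993, 0.0861]
orientation: [-0.001, 0.999, -0.043, -0.001]
force: [-0.2, -0.3, -1.3]
width: 0.0231
grasp_force: 30.0
```

Emit:
{"fn": "play_rows", "kwargs": {
  "commands": [
    {"gripper":0,"linear":[-0.25,-0.31,0],"angular":[0,0,0]},
    {"gripper":0,"linear":[-0.5,-0.62,0.01],"angular":[0,0,0]},
    {"gripper":0,"linear":[-0.74,-0.929,0.02],"angular":[0,0,0]}
  ]
}}

```text
time: 21.05
tool_pos: [0.4764, -0.1201, 0.0849]
orientation: [-0.001, 0.999, -0.043, -0.001]
force: [0.8, 0.0, -0.7]
width: 0.0233
grasp_force: 30.0
```

Emit:
{"fn": "play_rows", "kwargs": {
  "commands": [
    {"gripper":0,"linear":[-0.25,-0.31,0],"angular":[0,0,0]},
    {"gripper":0,"linear":[-0.5,-0.62,0.01],"angular":[0,0,0]},
    {"gripper":0,"linear":[-0.74,-0.929,0.02],"angular":[0,0,0]},
    {"gripper":0,"linear":[-0.74,-0.929,0.02],"angular":[0,0,0]},
    {"gripper":0,"linear":[-0.74,-0.929,0.02],"angular":[0,0,0]}
  ]
}}

```text
time: 21.55
tool_pos: [0.4252, -0.0419, 0.0838]
orientation: [-0.0, 0.999, -0.042, -0.001]
force: [-0.2, -0.5, -0.4]
width: 0.0236
grasp_force: 30.0
```

```bash
python3 go.py .4265 -.0430 .0152 .4265 -.043 .085; python3 - <<'E'
from h import *
im=capture('side'); cv2.imwrite('pics/s5.png',cv2.resize(im[130:280,210:410],None,fx=4,fy=4)[:,:,::-1])
E
```

```text
at [ 0.4252 -0.0419  0.0838] yaw y -94.9 w 0.0236
to [ 0.4265 -0.043   0.0152] 1 x [0.018 0.012 0.857] rows/call 2
to [ 0.4265 -0.043   0.085 ] 1 x [-0.001 -0.    -0.872] rows/call 2
```

View pics/s5.png

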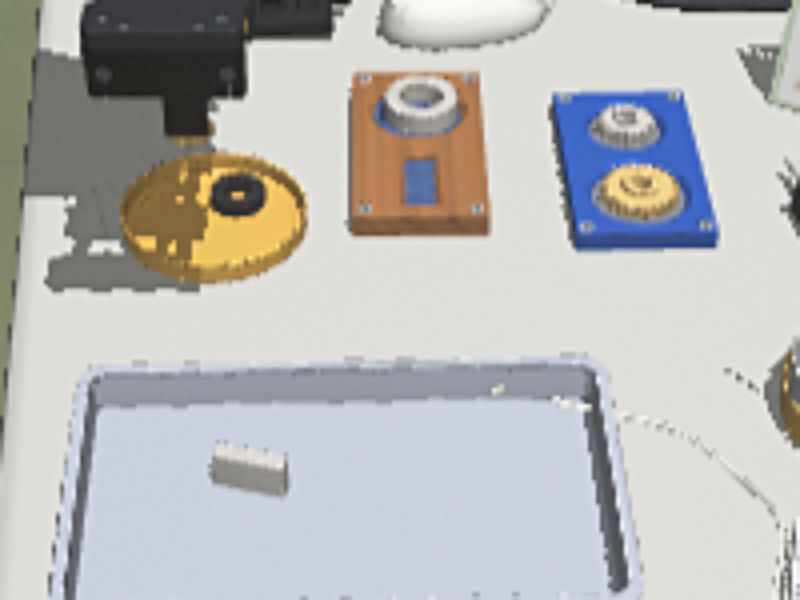

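Ring and both gears look seated, the block still stands in the tray, and the bush hangs over the lid. Now I'll place the bush.

Emit:
{"fn": "play_rows", "kwargs": {
  "commands": [
    {"gripper":0,"linear":[0.01,0.012,0.35],"angular":[0,0,0]},
    {"gripper":0,"linear":[0.01,0.012,0.65],"angular":[0,0,0]},
    {"gripper":0,"linear":[0.01,0.012,0.78],"angular":[0,0,0]},
    {"gripper":0,"linear":[0.01,0.012,0.857],"angular":[0,0,0]},
    {"gripper":0,"linear":[0.01,0.012,0.857],"angular":[0,0,0]},
    {"gripper":0,"linear":[0.01,0.012,0.857],"angular":[0,0,0]},
    {"gripper":0,"linear":[0.01,0.012,0.857],"angular":[0,0,0]},
    {"gripper":0.4,"linear":[0.01,0.012,0.857],"angular":[0,0,0]},
    {"gripper":0.4,"linear":[0.01,0.012,0.857],"angular":[0,0,0]},
    {"gripper":0.4,"linear":[0.01,0.012,0.857],"angular":[0,0,0]},
    {"gripper":0.4,"linear":[0.01,0.012,0.857],"angular":[0,0,0]}
  ]
}}

```text
time: 22.7
tool_pos: [0.4267, -0.0435, 0.0158]
orientation: [0.0, 0.999, -0.043, 0.0]
force: [0.2, 0.9, 0.1]
width: 0.0343
grasp_force: 0.0
```

Emit:
{"fn": "play_rows", "kwargs": {
  "commands": [
    {"gripper":0.4,"linear":[0,0,-0.3],"angular":[0,0,0]},
    {"gripper":0.4,"linear":[0,0,-0.6],"angular":[0,0,0]},
    {"gripper":0.4,"linear":[0,0,-0.9],"angular":[0,0,0]},
    {"gripper":0.4,"linear":[0,0,-0.9],"angular":[0,0,0]}
  ]
}}

```text
time: 23.1
tool_pos: [0.4282, -0.044, 0.0899]
orientation: [0.001, 0.999, -0.043, 0.003]
force: [0.8, -0.6, 0.0]
width: 0.0351
grasp_force: 0.0
```

```bash
python3 go.py .4481 -.2364 .085; python3 -c "
from h import *
print(shift([.4481,-.2364,.085],np.radians(69.64)))"
```

```text
at [ 0.4282 -0.044   0.0899] yaw y -94.9 w 0.0351
to [ 0.4481 -0.2364  0.085 ] 3 x [0.151 0.791 0.022] rows/call 2
(array([0.454, 2.374, 0.067]), np.float64(0.08576717394010973))
```

Emit:
{"fn": "play_rows", "kwargs": {
  "commands": [
    {"gripper":0.4,"linear":[0.151,0.791,0.022],"angular":[0,0,0]},
    {"gripper":0.4,"linear":[0.151,0.791,0.022],"angular":[0,0,0]}
  ]
}}

```text
time: 23.3
tool_pos: [0.4352, -0.1107, 0.0858]
orientation: [0.001, 0.999, -0.043, 0.002]
force: [1.5, -0.3, 0.0]
width: 0.0348
grasp_force: 0.0
```

Emit:
{"fn": "play_rows", "kwargs": {
  "commands": [
    {"gripper":0.4,"linear":[0.151,0.791,0.022],"angular":[0,0,0]},
    {"gripper":0.4,"linear":[0.151,0.791,0.022],"angular":[0,0,0]}
  ]
}}

```text
time: 23.5
tool_pos: [0.4414, -0.176, 0.0836]
orientation: [0.001, 0.999, -0.045, 0.001]
force: [0.4, 0.8, -0.3]
width: 0.0349
grasp_force: 0.0
```

Emit:
{"fn": "play_rows", "kwargs": {
  "commands": [
    {"gripper":0.4,"linear":[0.151,0.791,0.022],"angular":[0,0,0.0858]},
    {"gripper":0.4,"linear":[0.151,0.791,0.022],"angular":[0,0,0.0858]},
    {"gripper":0.4,"linear":[0.151,0.791,0.022],"angular":[0,0,0.0858]},
    {"gripper":0.4,"linear":[0.151,0.791,0.022],"angular":[0,0,0.0858]},
    {"gripper":0.4,"linear":[0.151,0.791,0.022],"angular":[0,0,0.0858]},
    {"gripper":0.4,"linear":[0.151,0.791,0.022],"angular":[0,0,0.0858]}
  ]
}}

```text
time: 24.1
tool_pos: [0.4457, -0.234, 0.0822]
orientation: [-0.001, 0.984, -0.176, -0.001]
force: [0.7, 0.1, -0.6]
width: 0.0347
grasp_force: 0.0
```

```bash
python3 go.py .4481 -.2364 .010
```

```text
at [ 0.4457 -0.234   0.0822] yaw y -110.2 w 0.0347
to [ 0.4481 -0.2364  0.01  ] 1 x [0.04  0.019 0.902] rows/call 2
```

Emit:
{"fn": "play_rows", "kwargs": {
  "commands": [
    {"gripper":0.4,"linear":[0.04,0.019,0.5],"angular":[0,0,0]},
    {"gripper":0.4,"linear":[0.04,0.019,0.8],"angular":[0,0,0]},
    {"gripper":0.4,"linear":[0.04,0.019,0.9],"angular":[0,0,0]},
    {"gripper":0.4,"linear":[0.04,0.019,0.9],"angular":[0,0,0]},
    {"gripper":0.4,"linear":[0.04,0.019,0.9],"angular":[0,0,0]},
    {"gripper":0,"linear":[0.04,0.019,0.9],"angular":[0,0,0]},
    {"gripper":0,"linear":[0.04,0.019,0.9],"angular":[0,0,0]},
    {"gripper":0,"linear":[0.04,0.019,0.9],"angular":[0,0,0]},
    {"gripper":0,"linear":[0.04,0.019,0.9],"angular":[0,0,0]},
    {"gripper":0,"linear":[0.04,0.019,0.9],"angular":[0,0,0]},
    {"gripper":0,"linear":[0.04,0.019,0.9],"angular":[0,0,0]},
    {"gripper":0,"linear":[0.04,0.019,0.9],"angular":[0,0,0]}
  ]
}}

```text
time: 25.3
tool_pos: [0.449, -0.2385, 0.0108]
orientation: [0.0, 0.984, -0.177, 0.0]
force: [-0.5, 0.5, 5.9]
width: 0.0086
grasp_force: 30.0
```

Emit:
{"fn": "play_rows", "kwargs": {
  "commands": [
    {"gripper":0,"linear":[0,0,-0.2],"angular":[0,0,0]},
    {"gripper":0,"linear":[0,0,-0.5],"angular":[0,0,0]},
    {"gripper":0,"linear":[0,0,-0.95],"angular":[0,0,0]},
    {"gripper":0,"linear":[0,0,-0.95],"angular":[0,0,0]},
    {"gripper":0,"linear":[0,0,-0.95],"angular":[0,0,0]}
  ]
}}

```text
time: 25.8
tool_pos: [0.449, -0.2385, 0.0868]
orientation: [0.0, 0.984, -0.177, 0.001]
force: [-0.1, 0.3, -0.2]
width: 0.0087
grasp_force: 30.0
```

```bash
python3 go.py .5513 -.0145 .087; python3 -c "
from h import *
print(shift([.5513,-.0145,.085],np.radians(175.5)), readout.observe()['joints'].round(2))"
```

```text
at [ 0.449  -0.2385  0.0868] yaw y -110.4 w 0.0087
to [ 0.5513 -0.0145  0.087 ] 4 x [ 0.056 -0.768 -0.001] rows/call 2
(array([ 0.223, -3.07 ,  0.021]), np.float64(0.4118065263657164)) [-0.71  0.59  1.84 -0.    0.71  1.22]
```

Emit:
{"fn": "play_rows", "kwargs": {
  "commands": [
    {"gripper":0,"linear":[0.028,-0.384,0],"angular":[0,0,0]},
    {"gripper":0,"linear":[0.056,-0.768,0],"angular":[0,0,0]}
  ]
}}

```text
time: 26.0
tool_pos: [0.4736, -0.1819, 0.0849]
orientation: [-0.001, 0.984, -0.178, -0.001]
force: [0.5, -0.0, -0.9]
width: 0.0088
grasp_force: 30.0
```

Emit:
{"fn": "play_rows", "kwargs": {
  "commands": [
    {"gripper":0,"linear":[0.028,-0.384,0],"angular":[0,0,0]},
    {"gripper":0,"linear":[0.056,-0.768,0],"angular":[0,0,0]}
  ]
}}

```text
time: 26.2
tool_pos: [0.4991, -0.1248, 0.0846]
orientation: [-0.001, 0.984, -0.177, -0.002]
force: [0.8, -0.5, -0.3]
width: 0.0087
grasp_force: 30.0
```

Emit:
{"fn": "play_rows", "kwargs": {
  "commands": [
    {"gripper":0,"linear":[0.028,-0.384,0],"angular":[0,0,0]},
    {"gripper":0,"linear":[0.056,-0.768,0],"angular":[0,0,0]}
  ]
}}

```text
time: 26.4
tool_pos: [0.5247, -0.0687, 0.0845]
orientation: [-0.0, 0.984, -0.177, -0.002]
force: [0.6, 0.2, -0.7]
width: 0.0087
grasp_force: 30.0
```

Emit:
{"fn": "play_rows", "kwargs": {
  "commands": [
    {"gripper":0,"linear":[0.028,-0.384,0],"angular":[0,0,-0.04]},
    {"gripper":0,"linear":[0.056,-0.768,0],"angular":[0,0,-0.08]},
    {"gripper":0,"linear":[0.056,-0.768,0],"angular":[0,0,-0.588]},
    {"gripper":0,"linear":[0.056,-0.768,0],"angular":[0,0,-0.588]},
    {"gripper":0,"linear":[0.056,-0.768,0],"angular":[0,0,-0.588]},
    {"gripper":0,"linear":[0.056,-0.768,0],"angular":[0,0,-0.588]},
    {"gripper":0,"linear":[0.056,-0.768,0],"angular":[0,0,-0.588]},
    {"gripper":0,"linear":[0.056,-0.768,0],"angular":[0,0,-0.588]},
    {"gripper":0,"linear":[0.056,-0.768,0],"angular":[0,0,-0.588]},
    {"gripper":0,"linear":[0.056,-0.768,0],"angular":[0,0,-0.588]},
    {"gripper":0,"linear":[0.056,-0.768,0],"angular":[0,0,-0.588]},
    {"gripper":0,"linear":[0.056,-0.768,0],"angular":[0,0,-0.588]},
    {"gripper":0,"linear":[0.056,-0.768,0],"angular":[0,0,-0.588]},
    {"gripper":0,"linear":[0.056,-0.768,0],"angular":[0,0,-0.588]},
    {"gripper":0,"linear":[0.056,-0.768,0],"angular":[0,0,-0.588]},
    {"gripper":0,"linear":[0.056,-0.768,0],"angular":[0,0,-0.588]},
    {"gripper":0,"linear":[0.056,-0.768,0],"angular":[0,0,-0.588]},
    {"gripper":0,"linear":[0.056,-0.768,0],"angular":[0,0,-0.588]}
  ]
}}

```text
time: 28.2
tool_pos: [0.5512, -0.0142, 0.0863]
orientation: [-0.0, 0.735, 0.678, -0.0]
force: [-0.1, 0.5, -0.5]
width: 0.0085
grasp_force: 30.0
```

```bash
python3 go.py .5513 -.0145 .0180; python3 - <<'E'
from h import *
im=capture('side'); cv2.imwrite('pics/s6.png',cv2.resize(im[130:230,240:400],None,fx=5,fy=5)[:,:,::-1])
E
```

```text
at [ 0.5512 -0.0142  0.0863] yaw y -4.6 w 0.0085
to [ 0.5513 -0.0145  0.018 ] 1 x [-0.004  0.002  0.854] rows/call 2
```

View pics/s6.png

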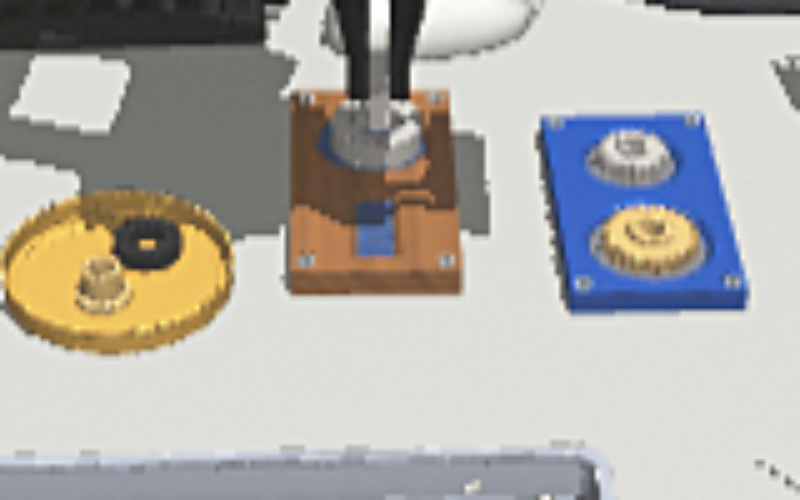

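The bush stands upright on the lid's floor beside the collar, the gears are seated, and the block hangs over the slot. Now I'll place the block.

Emit:
{"fn": "play_rows", "kwargs": {
  "commands": [
    {"gripper":0,"linear":[-0.004,0,0.35],"angular":[0,0,0]},
    {"gripper":0,"linear":[-0.004,0,0.65],"angular":[0,0,0]},
    {"gripper":0,"linear":[-0.004,0,0.78],"angular":[0,0,0]},
    {"gripper":0,"linear":[-0.004,0,0.85],"angular":[0,0,0]},
    {"gripper":0,"linear":[-0.004,0,0.85],"angular":[0,0,0]},
    {"gripper":0,"linear":[-0.004,0,0.85],"angular":[0,0,0]},
    {"gripper":0,"linear":[-0.004,0,0.85],"angular":[0,0,0]},
    {"gripper":0.3,"linear":[-0.004,0,0.85],"angular":[0,0,0]},
    {"gripper":0.3,"linear":[-0.004,0,0.85],"angular":[0,0,0]},
    {"gripper":0.3,"linear":[-0.004,0,0.85],"angular":[0,0,0]},
    {"gripper":0.3,"linear":[-0.004,0,0.85],"angular":[0,0,0]}
  ]
}}

```text
time: 29.35
tool_pos: [0.5513, -0.0145, 0.0185]
orientation: [0.0, 0.735, 0.679, 0.0]
force: [-0.3, -0.0, -0.3]
width: 0.0251
grasp_force: 0.0
```

Emit:
{"fn": "play_rows", "kwargs": {
  "commands": [
    {"gripper":0.3,"linear":[0,0,-0.3],"angular":[0,0,0]},
    {"gripper":0.3,"linear":[0,0,-0.6],"angular":[0,0,0]},
    {"gripper":0.3,"linear":[0,0,-1],"angular":[0,0,0]},
    {"gripper":0.3,"linear":[0,0,-1],"angular":[0,0,0]}
  ]
}}

```text
time: 29.75
tool_pos: [0.554, -0.0151, 0.102]
orientation: [0.003, 0.735, 0.679, 0.002]
force: [1.1, -0.0, -0.2]
width: 0.0261
grasp_force: 0.0
```

Emit:
{"fn": "play_rows", "kwargs": {
  "commands": [
    {"gripper":0.3,"linear":[-1,0,-1],"angular":[0,0,0]},
    {"gripper":0.3,"linear":[-1,0,-1],"angular":[0,0,0]},
    {"gripper":0.3,"linear":[-1,0,-1],"angular":[0,0,0]}
  ]
}}

```text
time: 30.05
tool_pos: [0.5471, -0.0978, 0.1814]
orientation: [0.004, 0.735, 0.678, 0.001]
force: [0.3, 0.2, -0.0]
width: 0.0262
grasp_force: 0.0
```

Emit:
{"fn": "play_rows", "kwargs": {
  "commands": [
    {"gripper":0.3,"linear":[-1,0,-1],"angular":[0,0,0]},
    {"gripper":0.3,"linear":[-1,0,-1],"angular":[0,0,0]},
    {"gripper":0.3,"linear":[-1,0,-1],"angular":[0,0,0]},
    {"gripper":0.3,"linear":[-1,0,-1],"angular":[0,0,0]},
    {"gripper":0.3,"linear":[-1,0,-1],"angular":[0,0,0]}
  ]
}}

```text
time: 30.55
tool_pos: [0.5372, -0.1722, 0.2563]
orientation: [-0.002, 0.735, 0.679, -0.0]
force: [1.0, 0.4, 0.0]
width: 0.0261
grasp_force: 0.0
```

```bash
python3 - <<'E'
from h import *
o=readout.observe(); print(o['tool_pos'],abs(o['qvel']).max(),toolR(o).round(2).tolist())
P=pose('wrist'); im=capture('wrist'); np.savez('w3.npz',im=im,K=P[0],R=P[1],C=P[2])
s=capture('side'); cv2.imwrite('pics/s7.png',np.vstack([cv2.resize(s[130:210,240:400],(800,400)),cv2.resize(im[:200],(640,200)) if 0 else cv2.copyMakeBorder(im[:200],0,0,0,160,cv2.BORDER_CONSTANT)])[:,:,::-1])
E
```

```text
[ 0.53721429 -0.17224883  0.25632442] 0.017326811151387976 [[0.08, 1.0, -0.0], [1.0, -0.08, 0.0], [0.0, -0.0, -1.0]]
```

View pics/s7.png

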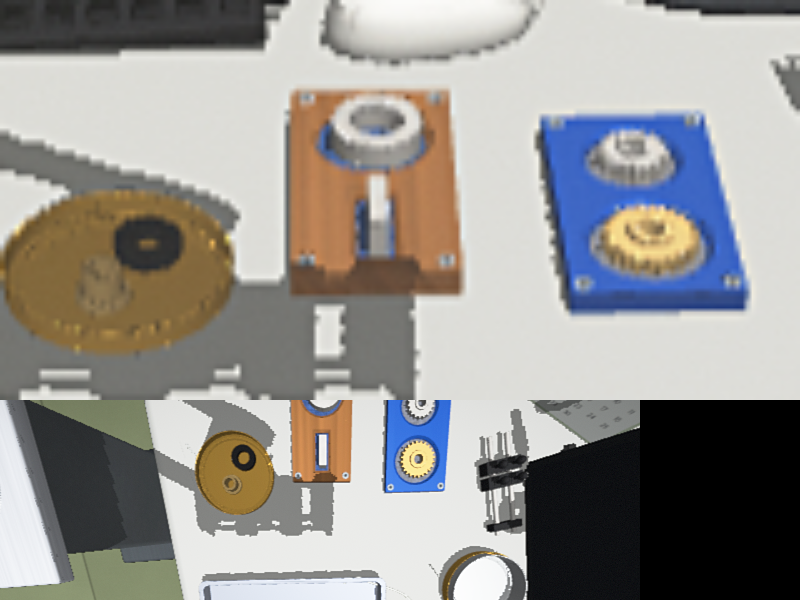

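Both views show the ring and block seated in the stand, both gears flat in their pockets and the bush upright on the lid floor. The gripper is clear at z = 0.256. The release points were all within about 2 mm of the measured targets, so I'm handing in.

```bash
python3 -c "
from plant import arm
print(arm.sign_off())"
```

```text
the job is handed in; nothing more can be done
None
```

All five parts are sorted and released, and I handed the job in at about 31 s; the last pictures show each part seated upright in its place, and the sign-off gave no verdict.

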